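# Hang the ring basket in the cleaning tank

### The arm

A 6-joint arm with a two-finger parallel gripper is mounted at the origin on the work surface. World frame = base frame: x ahead of the robot, y to its left, z up, the work surface at z = 0. Lengths are in m, angles in rad, forces in N, time in s.
With the tool pointing down it reaches from about 0.325 to 0.85 m from the base axis. Payload 4.4 kg.
Tool frame: the origin (TCP) lies at the very end of the fingers, on their centre line; the grasp point (between the pads) lies ctrl.grip_point_offset behind it (ctrl.grip_point_offset is the distance from the TCP to the grasp point, in m); z points along the fingers, y is the direction in which the jaws open and shut (so a half turn about z gives the same grasp; the last joint's range is limited). The gripper opens to 94 mm and grips with 3 to 60 N. Pads are 16 mm wide; open, the fingers measure 119 mm over their backs; the gripper's body (75 mm by 177 mm) begins 78 mm behind the grasp point.
Start: joints at [1.073, 0.207, 1.542, -0, 1.393, -0.15], TCP at [0.195, 0.541, 0.205] pointing down, gripper open.
Joint ranges: [-2.73, 2.73], [-0.86, 2.22], [0.23, 2.46], [-1.11, 4.25], [0.08, 2.63], [-2.82, 2.82]. Speed limits (rad/s): [2.79, 2.79, 3.14, 3.14, 3.14, 3.14].

### API

Orientations are given as a unit quaternion [w, x, y, z].
In Python, from plant import ctrl gives the robot as it stands.
- The arm moves only by the tool send_rows, never from a script. Its argument "targets" is a list of rows, each an object with "offset": the shift along the tool's x, y, z in mm, a list of three; "twist": the turn about the tool's z in degrees; "hand": the opening in per cent of the stroke, from 0 (shut) to 100 (fully open). A call has 1 to 8 rows; each row shifts and turns the commanded pose from where the row before left it, along the tool's axes as they then stand; what a row does not reach is not made up. A row lasts 1/12 s, in which the tool goes at most 41.7 mm and 7.16 degrees, less where a joint would pass 70% of its speed; a pose out of reach is approached as far as the arm can. A call with a gripper value outside its range is refused whole. The fingers move at their own pace and stop on an object; "force" is the grip in N (left out, the last holds). Time passes only in rows, so rows that do not move let the fingers close. It gives the time, the measured TCP pose, the force and the opening at its end, in the units of the state.
- ctrl.observe(): the state, without advancing time (a new reading comes with each control period).
- ctrl.snapshot(name): name is "scene" or "top" or "wrist"; returns a dict with "image" (400x640x3 uint8, blue, green, red), "fx", "fy", "cx", "cy" (pixels), "T" (4x4, takes a point from camera to world coordinates). Camera axes: x right, y down, z forward; pixel columns grow to the right and rows downward; lengths in m; the calibration is good to about 2 mm. The wrist camera is an equidistant fisheye: a pixel r from the principal point sees the ray r / f radians off the axis. A picture is of the moment at which its call begins. There is no depth.
- ctrl.sign_off(): hands the job in, once; it reports no verdict.
The state is a dict: "clock": time; "qpos": joint angles; "qvel": joint speeds; "joint_efforts": joint torques, N m; "tool_pos": TCP position; "tool_rot": TCP orientation; "ft_force": force on the tool from outside, world axes, zero at the start; "ft_torque": the same for the moment, N m; "gripper_width": opening from 0.0 (shut) to 1.0 (fully open).
Only numpy, scipy, OpenCV 4.12 (cv2) and the standard library are available. Lean on these libraries where they do the work, as an engineer would, in place of code of your own. Each camera call takes 0.05 s, during which the arm holds its last target. There are 200 camera calls.

### The job

Pick up the small steel basket of rings by its blue handle and hang it inside the cleaning tank, its hook over the brass rail on the far wall. Feel along the rail for the notch, whose place varies, then press the hook down past the two sprung rollers until it is fully home on the notch's floor, and let go. Go gently: never load the tank with more than 22 N through the basket, and leave the jar, dish and steel block where they are.

Things in the scene. Friction and masses are not known exactly. Their poses are not given: they have to be found in the camera images.
- grip (a point): centre of the basket's blue handle, an upright block 14 mm (x) by 30 mm (y) by 42 mm high; at the start 128 mm above the bench. z up, x towards the hook side. The square pan is centred 34.5 mm towards -x and lies far below, so both x faces are free: pinch it across x. The balance point is about 25 mm towards -x of here.
- hook (a point): middle of the underside of the hook's crossbar, 38 mm straight below grip, same axes; this rests on the rail. The slot below it is 13 mm wide in x, between the basket's strap (-x) and a 3 mm outer lip (+x) that reaches 20 mm down. Crossbar, strap and lip are 18 mm wide in y; the crossbar's lower side edges are rounded to 2.5 mm. A 12 mm neck joins it to the handle.
- basket: the rigid steel basket of rings, about 0.2 kg, standing on the bench at the start. Origin: centre of the underside of its pan (56 by 56 by 30 mm high); axes as grip, whose point is at x +34.5, z +128 mm. A flat strap rises from the pan's +x side to the hook and the blue handle above it.
- tank: open steel cleaning tank, fixed, 150 mm (x) by 240 mm (y), walls 5 mm thick and 109 mm high, inner floor 10 mm up. Origin: centre of its underside; x points to the far wall, which carries the brass rail; y runs along that wall. The pan must hang inside, with the basket's axes parallel to the tank's.
- rim (a point): a point over the middle of the far wall, mid-thickness, at the height of the brass rail's flat top, 125 mm above the bench; axes as the tank's. The polished rail (180 mm long in y, 5 mm thick, 16 mm proud of the wall) was set along the wall by hand and clamped: its middle is anywhere from -25 to +25 mm in y of here, not reported.
- floor_level (a point): 12 mm straight below rim: the height of the notch's floor. The notch, in the rail's middle (so up to 25 mm in y from here), is open upward, 22 mm wide, upright-sided. From each side a red roller (6 mm across, centre 5 mm below the rail's top) sticks 4 mm into it, sprung sideways with 6 N/mm. The hook drops in 3 mm freely, then takes 6 to 12 N to go home.
- jar_mid (a point): middle of an amber glass jar, 60 mm across, 90 mm high, standing on the bench; leave alone
- dish_mid (a point): middle of a white ceramic dish, 80 mm across, 35 mm high, standing on the bench; leave alone
- block_mid (a point): middle of a dark steel bench block, 70 by 70 by 25 mm, lying on the bench; leave alone
Things that resemble listed ones, but are neither listed nor needed, are in the scene too. Several things have the shape of the basket; the one meant has the colours described above.

How it is judged:
On the way, in this order (a step that is already met when the one before it is completed fails the run):
1. the hook is over the brass rail, its crossbar down at the rail's top (x of hook in the frame of tank between 0.0655 and 0.0795 m and y of hook in the frame of tank between -0.09 and 0.09 m and z of hook in the frame of tank below 0.1285 m).
2. the hook is pressed fully home in the notch (x of hook in the frame of tank between 0.0655 and 0.0795 m and y of hook in the frame of tank between -0.04 and 0.04 m and z of hook in the frame of tank between 0.108 and 0.1165 m), for 0.2 s.
At the end, for the whole second after the job is handed in: The basket hangs inside the tank, released and at rest, upright within 0.15 rad, its hook over the rail (within 7 mm of the wall's middle) and fully home in the notch: crossbar underside within 3.5 mm of the notch floor; jar, dish and block within 30 mm of their starts (all of step 2 and angle between basket's own z axis and vertical below 0.15 rad and linear speed of basket below 0.03 m/s and angular speed of basket below 0.3 rad/s and distance of each of jar_mid, dish_mid, block_mid from where it was at the start of the episode below 0.03 m); the robot touches nothing.
It fails at once if the basket is pressed against the tank with more than 22 N (contact force between basket and tank above 22 N).
It fails at once if the robot presses the tank itself with more than 22 N (contact force between any of the fingers, the arm and tank above 22 N).
It fails at once if the jar is shifted by more than 30 mm (distance of jar_mid from where it was at the start of the episode above 0.03 m).
It fails at once if the dish is shifted by more than 30 mm (distance of dish_mid from where it was at the start of the episode above 0.03 m).
It fails at once if the steel block is shifted by more than 30 mm (distance of block_mid from where it was at the start of the episode above 0.03 m).
It also fails if it takes over 72 s, if anything falls off the work surface, if the arm or the gripper's body presses on something with over 40 N, if the wrist force passes 120 N, or if a joint passes its speed limit or range.

## Working session

There is one attempt and no reset: what is moved stays moved. The work goes in short steps, Python scripts to look and compute and a tool call to move; the robot and the scene stay as the last step left them, time stands still between calls to the robot, and variables do not carry over. Pictures are saved under pics/ and viewed, about 8 in all and at most 12, crops included, and the job is handed in when it is done.

Besides the shell and the picture viewer there is one more tool, called after "Emit:" as name(argument=value, ...), one argument or row to a line, values as JSON. send_rows: Moves the arm, as the interface text tells. Its arguments: {"type":"object","properties":{"targets":{"type":"array","items":{"type":"object","properties":{"offset":{"type":"array","items":{"type":"number"}},"twist":{"type":"number"},"hand":{"type":"number"}}}},"force":{"type":"number"}},"required":["targets"]}

```bash
ls; mkdir -p pics; cat > h.py <<'E'
import numpy as np, cv2
from plant import ctrl
from scipy.spatial.transform import Rotation as R
def snap(n,fn=None):
    s=ctrl.snapshot(n)
    if fn: cv2.imwrite('pics/'+fn,s['image']); np.savez('pics/'+fn+'.npz',**{k:s[k] for k in('fx','fy','cx','cy','T')})
    return s
def load(fn): return dict(np.load('pics/'+fn+'.npz'))
def ray(s,u,v,fish=False):
    x,y=(u-s['cx'])/s['fx'],(v-s['cy'])/s['fy']
    if fish:
        r=np.hypot(x,y); d=np.array([x/r*np.sin(r),y/r*np.sin(r),np.cos(r)]) if r>0 else np.array([0,0,1.])
    else: d=np.array([x,y,1.])
    return s['T'][:3,3],s['T'][:3,:3]@d
def atz(s,u,v,z,fish=False):
    o,d=ray(s,u,v,fish); return o+d*(z-o[2])/d[2]
def proj(s,p,fish=False):
    T=s['T']; c=T[:3,:3].T@(np.asarray(p)-T[:3,3])
    if fish:
        th=np.arctan2(np.hypot(c[0],c[1]),c[2]); a=np.arctan2(c[1],c[0]); q=(th*np.cos(a),th*np.sin(a))
    else: q=c[:2]/c[2]
    return q[0]*s['fx']+s['cx'],q[1]*s['fy']+s['cy']
E
python3 - <<'E'
from h import *
np.set_printoptions(precision=4,suppress=True)
print(ctrl.grip_point_offset); print(ctrl.observe())
for n in('scene','top','wrist'):
    s=snap(n,n+'0.png'); print(n,s['fx'],s['fy'],s['cx'],s['cy']);print(s['T'])
E
```

```text
pics
0.0188
{'clock': 0.0, 'qpos': array([ 1.0735,  0.2074,  1.5429,  0.    ,  1.3935, -0.1505]), 'qvel': array([ 0.0005, -0.0009,  0.0004, -0.001 ,  0.0006,  0.0014]), 'joint_efforts': array([  0.0007, -37.0869, -28.1423,   0.0699,   0.0361,  -0.0002]), 'tool_pos': array([0.1951, 0.5401, 0.2043]), 'tool_rot': array([-0.0004,  0.1725,  0.985 , -0.001 ]), 'ft_force': array([ 0.424 , -0.2455,  0.3068]), 'ft_torque': array([-0.0453, -0.0056,  0.0103]), 'gripper_width': 1.0005637029421601}
scene 376.9445696361855 376.9445696361855 323.3516532443409 202.451804744036
[[ 0.0274  0.5799 -0.8142  1.1721]
 [ 0.9996 -0.0074  0.0284  0.0306]
 [ 0.0104 -0.8147 -0.5798  0.6036]
 [ 0.      0.      0.      1.    ]]
top 444.9404756939362 444.9404756939362 315.38614576965807 195.60553524049868
[[ 0.0691 -0.9767  0.2031  0.2635]
 [-0.9976 -0.0679  0.013   0.0503]
 [ 0.0011 -0.2035 -0.9791  1.1816]
 [ 0.      0.      0.      1.    ]]
wrist 309.70691628693146 309.70691628693146 318.9546168958869 202.85861046402073
[[ 0.3394  0.9136  0.2238  0.1306]
 [ 0.9406 -0.329  -0.0834  0.5636]
 [-0.0025  0.2388 -0.9711  0.3832]
 [ 0.      0.      0.      1.    ]]
```

```bash
python3 -c "
import cv2,numpy as np
a=cv2.imread('pics/scene0.png');b=cv2.imread('pics/top0.png')
c=np.vstack([a,b]);cv2.imwrite('pics/both.png',cv2.resize(c,None,fx=.75,fy=.75,interpolation=cv2.INTER_AREA))"
```

```text
(no output)
```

View pics/top0.png

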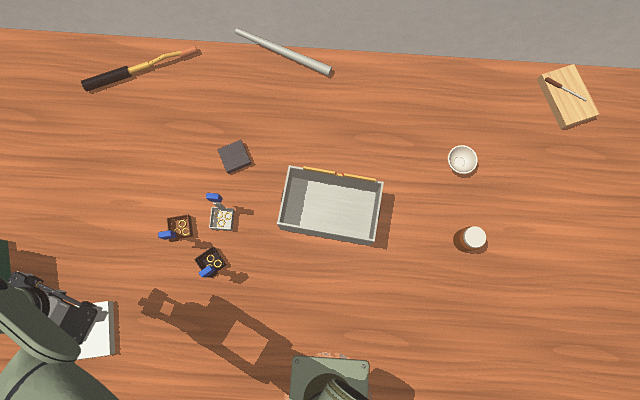

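View pics/scene0.png

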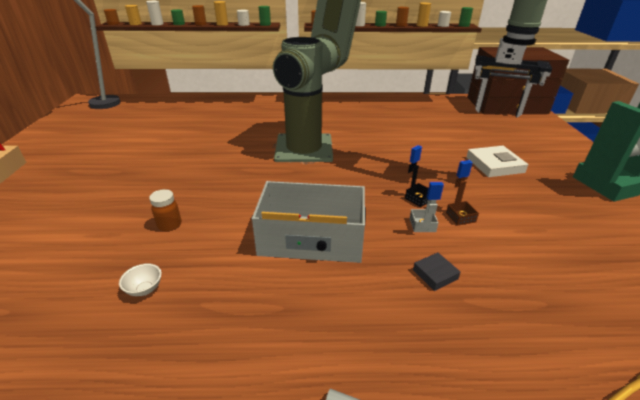

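Three basket-shaped things appear in the top view: the light grey steel one (pan 222,218, handle 213,197), a brown one (180,228) and a black one (210,262). The grey one fits the description. The brass rail is on the tank's far (+x) wall, with a gap near (340,175). I'll take one close crop to check this.

```bash
python3 -c "
import cv2,numpy as np
b=cv2.imread('pics/top0.png');a=cv2.imread('pics/scene0.png')
r=lambda i,k:cv2.resize(i,None,fx=k,fy=k,interpolation=cv2.INTER_CUBIC)
# top: basket x190-250,y180-240 ; tank x270-390,y155-250 ; scene basket x395-455,y170-240; scene rail 250-370,y180-265
o=np.zeros((600,800,3),np.uint8)
o[:300,:300]=r(b[180:240,190:250],5); o[:300,320:800]=r(b[160:235,270:390],4)
o[310:590,:240]=r(a[170:240,395:455],4); o[310:590,260:740]=r(a[180:250,250:370],4)
cv2.imwrite('pics/crop1.png',o)"
```

```text
(no output)
```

View pics/crop1.png

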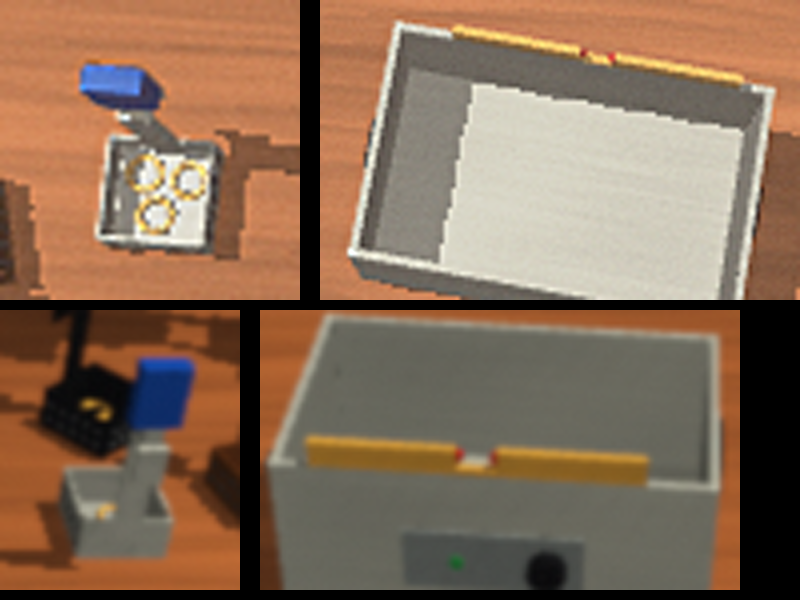

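```bash
cat > m1.py <<'E'
from h import *
np.set_printoptions(precision=4,suppress=True)
s=load('top0.png'); sc=load('scene0.png')
c1=lambda u,v:((u+.5)/5-.5+190,(v+.5)/5-.5+180)
c2=lambda u,v:((u-320+.5)/4-.5+270,(v+.5)/4-.5+160)
c4=lambda u,v:((u-260+.5)/4-.5+250,(v-310+.5)/4-.5+180)
c3=lambda u,v:((u+.5)/4-.5+395,(v-310+.5)/4-.5+170)
P=lambda u,v,z:atz(s,*c1(u,v),z)[:2]
Q=lambda u,v,z:atz(s,*c2(u,v),z)[:2]
ang=lambda d:np.degrees(np.arctan2(d[1],d[0]))
print('handle top c',P(113,80,.149))
pan=np.array([P(107,135,.03),P(222,140,.03),P(213,250,.03),P(98,240,.03)])
print('pan',pan.mean(0),'edges',np.linalg.norm(np.roll(pan,-1,0)-pan,axis=1), 'yaw',[ang(pan[0]-pan[3]),ang(pan[1]-pan[2]),ang(pan[0]-pan[1])-90,ang(pan[3]-pan[2])-90])
y=np.radians(-5)
FL,FR,NL=Q(397,22,.109),Q(775,88,.109),Q(348,255,.109)
print('tank FL FR NL',FL,FR,NL,'len',np.linalg.norm(FR-FL),np.linalg.norm(FL-NL),'yaw',ang(FL-FR)-90,ang(FL-NL))
mid=(FL+FR)/2; print('far mid',mid)
print('rollers top',Q(585,52,.122),Q(612,58,.122),'rail ends',Q(454,30,.125),Q(743,79,.125))
S=lambda u,v,z:atz(sc,*c4(u,v),z)[:2]
print('scene rollers',S(460,455,.12),S(493,458,.12),'rail ends top',S(306,436,.125),S(648,456,.125))
print('scene tank far corners',S(272,462,.109),S(718,488,.109))
# scene handle top: 
print('scene handle top',atz(sc,*c3(165,360),.149)[:2])
E
python3 m1.py
```

```text
handle top c [0.4607 0.308 ]
pan [0.4262 0.3062] edges [0.0606 0.0582 0.0603 0.0556] yaw [np.float64(1.8683389343324281), np.float64(1.4837651124018836), np.float64(1.451078819515331), np.float64(-1.0082988711986616)]
tank FL FR NL [0.5589 0.136 ] [ 0.533  -0.1011] [0.4107 0.1538] len 0.2385263544901357 0.14934139595947699 yaw -6.251323220754898 -6.83876735511443
far mid [0.546  0.0174]
rollers top [0.5443 0.0181] [0.5417 0.0013] rail ends [0.5519 0.0994] [ 0.5332 -0.0791]
scene rollers [0.5411 0.003 ] [0.544  0.0204] rail ends top [ 0.53   -0.0784] [0.5499 0.1013]
scene tank far corners [ 0.5315 -0.0977] [0.5571 0.1382]
scene handle top [0.4577 0.3098]
```

Top and scene views agree. The basket handle is at about (0.459, 0.309) with yaw about +1°. The notch is at about (0.542, 0.011) and the tank yaw is about −6.3°. Next I'll hover over the handle.

```bash
cat >> h.py <<'E'
def plan(target,yaw_y):
    "offset (mm, tool axes) and twist (deg) from measured pose to TCP target with tool y at yaw_y deg"
    o=ctrl.observe(); q=o['tool_rot']; M=R.from_quat([q[1],q[2],q[3],q[0]]).as_matrix()
    d=M.T@(np.asarray(target)-o['tool_pos'])*1e3
    cur=np.degrees(np.arctan2(M[1,1],M[0,1])); tw=-(yaw_y-cur)
    print('t',round(o['clock'],2),'pos',o['tool_pos'].round(4),'yaw',cur.round(2),'tilt',M[:,2].round(4),'F',o['ft_force'].round(2),'T',o['ft_torque'].round(3),'w',round(o['gripper_width'],3))
    print('offset',d.round(1),'twist',round(tw,2))
E
python3 -c "
from h import *
plan([.459,.309,.225],1.2)"
```

```text
t 0.15 pos [0.1951 0.5402 0.2046] yaw 70.13 tilt [-8.0e-04 -1.6e-03 -1.0e+00] F [0.33 0.38 0.11] T [-0.004  0.058  0.015] w 1.0
offset [-326.7 -127.8  -20.3] twist 68.93
```

Emit:
send_rows(
  targets=[
    {"offset": [-35,-13.5,-3],"twist": 0,"hand": 100},
    {"offset": [-35,-13.5,-3],"twist": 0,"hand": 100},
    {"offset": [-35,-13.5,-3],"twist": 0,"hand": 100},
    {"offset": [-35,-13.5,-3],"twist": 0,"hand": 100},
    {"offset": [-35,-13.5,-3],"twist": 0,"hand": 100},
    {"offset": [-35,-13.5,-3],"twist": 0,"hand": 100},
    {"offset": [-35,-13.5,-2],"twist": 0,"hand": 100},
    {"offset": [-35,-13.5,0],"twist": 0,"hand": 100},
  ],
)

```text
clock: 0.82
tool_pos: [0.4233, 0.3427, 0.2258]
tool_rot: [0.0, 0.173, 0.985, 0.0]
ft_force: [-0.0, -0.1, -0.0]
gripper_width: 0.998
```

Emit:
send_rows(
  targets=[
    {"offset": [-30,-13,0],"twist": 0,"hand": 100},
    {"offset": [-17,-7,0],"twist": 0,"hand": 100},
    {"offset": [0,0,0],"twist": 7,"hand": 100},
    {"offset": [0,0,0],"twist": 7,"hand": 100},
    {"offset": [0,0,0],"twist": 7,"hand": 100},
    {"offset": [0,0,0],"twist": 7,"hand": 100},
    {"offset": [0,0,0],"twist": 7,"hand": 100},
    {"offset": [0,0,0],"twist": 7,"hand": 100},
  ],
)

```text
clock: 1.48
tool_pos: [0.4592, 0.309, 0.2249]
tool_rot: [-0.0, 0.517, 0.856, -0.0]
ft_force: [1.0, -0.1, 0.5]
gripper_width: 0.998
```

Emit:
send_rows(
  targets=[
    {"offset": [0,0,0],"twist": 7,"hand": 100},
    {"offset": [0,0,0],"twist": 7,"hand": 100},
    {"offset": [0,0,0],"twist": 7,"hand": 100},
    {"offset": [0,0,0],"twist": 6,"hand": 100},
    {"offset": [0,0,0],"twist": 0,"hand": 100},
    {"offset": [0,0,0],"twist": 0,"hand": 100},
  ],
)

```text
clock: 1.98
tool_pos: [0.4593, 0.3092, 0.2251]
tool_rot: [-0.0, 0.699, 0.715, -0.0]
ft_force: [0.6, -0.5, -0.1]
gripper_width: 1.0
```

```bash
python3 -c "
from h import *
plan([.459,.309,.225],1.2)
s=snap('wrist','w1.png'); print(s['T'].round(4))
i=cv2.imread('pics/w1.png'); cv2.imwrite('pics/w1b.png',cv2.resize(i,(800,500)))
print([np.round(proj(s,p,True)) for p in ([.459,.309,.149],[.426,.306,.03])])"
```

```text
t 1.98 pos [0.4593 0.3092 0.2251] yaw 1.29 tilt [-6.e-04 -3.e-04 -1.e+00] F [ 0.57 -0.52 -0.12] T [-0.073  0.05  -0.001] w 1.0
offset [-0.1 -0.3  0.1] twist 0.09
[[ 9.997e-01  2.240e-02  5.000e-03  4.580e-01]
 [ 2.290e-02 -9.706e-01 -2.396e-01  3.779e-01]
 [-5.000e-04  2.397e-01 -9.709e-01  4.039e-01]
 [ 0.000e+00  0.000e+00  0.000e+00  1.000e+00]]
[array([318., 210.]), array([292., 186.])]
```

View pics/w1b.png

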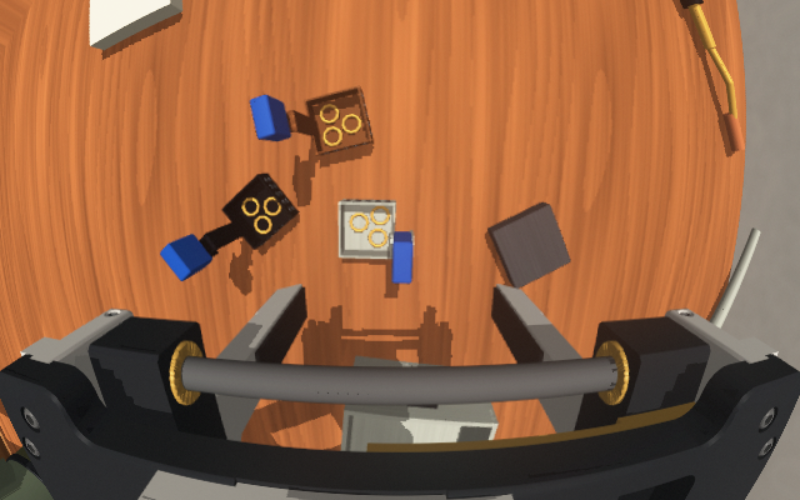

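The wrist view shows the steel basket directly between the fingers, with the blue handle at about (322, 207) in raw pixels. I'll crop it to measure the pose more precisely.

```bash
python3 -c "
import cv2
i=cv2.imread('pics/w1.png'); cv2.imwrite('pics/w1c.png',cv2.resize(i[150:235,260:345],None,fx=7,fy=7,interpolation=cv2.INTER_CUBIC))"
```

```text
(no output)
```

View pics/w1c.png

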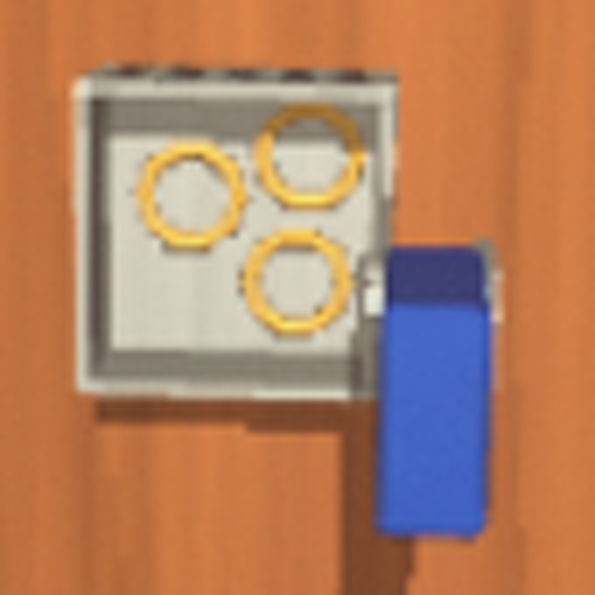

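```bash
python3 -c "
from h import *
s=load('w1.png'); c=lambda u,v:((u+.5)/7-.5+260,(v+.5)/7-.5+150)
A=np.array([atz(s,*c(u,v),.149,True)[:2] for u,v in((386,303),(490,305),(485,537),(377,533))])
print(A.round(4),A.mean(0)); f=lambda d:np.degrees(np.arctan2(d[1],d[0]))
print(f(A[1]-A[0]),f(A[2]-A[3]),f(A[0]-A[3])-90,f(A[1]-A[2])-90)
B=np.array([atz(s,*c(u,v),.03,True)[:2] for u,v in((77,80),(396,78),(77,394),(372,399))]);print(B.round(4),f(B[1]-B[0]),f(B[3]-B[2]),f(B[0]-B[2])-90)
print(atz(s,*c(236,237),.03,True))
plan([*A.mean(0),.128-.0188],1.2)
"
```

```text
[[0.4556 0.3236]
 [0.4681 0.3236]
 [0.4684 0.2943]
 [0.455  0.2945]] [0.46174844 0.30898653]
0.20772994790449856 -0.9300190859783662 -1.077826147365073 0.60480547612093
[[0.3997 0.3368]
 [0.4553 0.338 ]
 [0.3992 0.2803]
 [0.4523 0.2807]] 1.248088500321848 0.36256312938722085 -0.4802440393723799
[0.42783116 0.30946157 0.03      ]
t 2.03 pos [0.4593 0.3092 0.2252] yaw 1.28 tilt [-5.e-04 -3.e-04 -1.e+00] F [ 0.56 -0.19 -0.17] T [-0.097  0.074 -0.01 ] w 0.998
offset [ -0.2   2.5 116. ] twist 0.08
```

Emit:
send_rows(
  targets=[
    {"offset": [0,2.5,20],"twist": 1,"hand": 100},
    {"offset": [0,0,20],"twist": 0,"hand": 100},
    {"offset": [0,0,20],"twist": 0,"hand": 100},
    {"offset": [0,0,20],"twist": 0,"hand": 100},
    {"offset": [0,0,20],"twist": 0,"hand": 100},
    {"offset": [0,0,16],"twist": 0,"hand": 100},
    {"offset": [0,0,0],"twist": 0,"hand": 100},
    {"offset": [0,0,0],"twist": 0,"hand": 60},
  ],
)

```text
clock: 2.7
tool_pos: [0.4612, 0.3089, 0.1086]
tool_rot: [-0.0, 0.706, 0.708, -0.001]
ft_force: [0.8, 0.3, 0.2]
gripper_width: 0.958
```

Emit:
send_rows(
  targets=[
    {"offset": [0,0,0],"twist": 0,"hand": 50},
    {"offset": [0,0,0],"twist": 0,"hand": 40},
    {"offset": [0,0,0],"twist": 0,"hand": 30},
    {"offset": [0,0,0],"twist": 0,"hand": 20},
    {"offset": [0,0,0],"twist": 0,"hand": 10},
    {"offset": [0,0,0],"twist": 0,"hand": 0},
    {"offset": [0,0,0],"twist": 0,"hand": 0},
    {"offset": [0,0,0],"twist": 0,"hand": 0},
  ],
  force=40,
)

```text
clock: 3.37
tool_pos: [0.462, 0.3093, 0.1095]
tool_rot: [0.0, 0.706, 0.708, 0.0]
ft_force: [-0.4, -0.4, -1.0]
gripper_width: 0.399
```

Emit:
send_rows(
  targets=[
    {"offset": [0,0,0],"twist": 0,"hand": 0},
    {"offset": [0,0,0],"twist": 0,"hand": 0},
    {"offset": [0,0,0],"twist": 0,"hand": 0},
    {"offset": [0,0,-5],"twist": 0,"hand": 0},
    {"offset": [0,0,-15],"twist": 0,"hand": 0},
    {"offset": [0,0,-20],"twist": 0,"hand": 0},
    {"offset": [0,0,-20],"twist": 0,"hand": 0},
    {"offset": [0,0,-20],"twist": 0,"hand": 0},
  ],
  force=40,
)

```text
clock: 4.03
tool_pos: [0.4614, 0.309, 0.1899]
tool_rot: [-0.0, 0.706, 0.708, -0.001]
ft_force: [0.1, 0.5, -2.7]
gripper_width: 0.145
```

Emit:
send_rows(
  targets=[
    {"offset": [0,0,-30],"twist": 0,"hand": 0},
    {"offset": [0,0,-30],"twist": 0,"hand": 0},
    {"offset": [0,0,-20],"twist": 0,"hand": 0},
    {"offset": [0,0,0],"twist": 0,"hand": 0},
    {"offset": [0,0,0],"twist": 0,"hand": 0},
  ],
)

```text
clock: 4.45
tool_pos: [0.4625, 0.3095, 0.2704]
tool_rot: [0.0, 0.706, 0.708, 0.001]
ft_force: [-0.2, 0.6, -2.2]
gripper_width: 0.146
```

```bash
python3 -c "
from h import *
plan([.5427,.0107,.27],-6.3)"
```

```text
t 4.45 pos [0.4625 0.3095 0.2704] yaw 0.13 tilt [ 0.0023  0.001  -1.    ] F [-0.18  0.63 -2.19] T [-0.126  0.067 -0.016] w 0.146
offset [-2.99e+02  7.95e+01  2.00e-01] twist 6.43
```

Grasp is good: width is 13.7 mm and the weight is about 2.2 N. Next I'll carry the basket over the notch.

Emit:
send_rows(
  targets=[
    {"offset": [-10,3,0],"twist": 0,"hand": 0},
    {"offset": [-20,5,0],"twist": 0,"hand": 0},
    {"offset": [-30,8,0],"twist": 0,"hand": 0},
    {"offset": [-30,8,0],"twist": 0,"hand": 0},
    {"offset": [-30,8,0],"twist": 0,"hand": 0},
    {"offset": [-30,8,0],"twist": 0,"hand": 0},
    {"offset": [-30,8,0],"twist": 0,"hand": 0},
    {"offset": [-30,8,0],"twist": 0,"hand": 0},
  ],
)

```text
clock: 5.12
tool_pos: [0.5169, 0.0971, 0.2663]
tool_rot: [-0.002, 0.706, 0.708, -0.002]
ft_force: [-0.2, 0.9, -1.0]
gripper_width: 0.148
```

Emit:
send_rows(
  targets=[
    {"offset": [-30,8,0],"twist": 0,"hand": 0},
    {"offset": [-25,7,0],"twist": 0,"hand": 0},
    {"offset": [-20,5,0],"twist": 0,"hand": 0},
    {"offset": [-14,3.5,0],"twist": 0,"hand": 0},
    {"offset": [0,0,0],"twist": 3.2,"hand": 0},
    {"offset": [0,0,0],"twist": 3.2,"hand": 0},
    {"offset": [0,0,0],"twist": 0,"hand": 0},
    {"offset": [0,0,0],"twist": 0,"hand": 0},
  ],
)

```text
clock: 5.78
tool_pos: [0.5407, 0.01, 0.267]
tool_rot: [-0.002, 0.744, 0.668, -0.002]
ft_force: [-0.3, -0.0, -1.9]
gripper_width: 0.145
```

```bash
python3 -c "
from h import *
plan([.5427,.0107,.19],-6.3)
s=snap('wrist','w2.png');a=snap('scene','s2.png');snap('top','t2.png')
p=[.5427,.0107,.125]
print(proj(s,p,True),proj(a,p))
i=cv2.imread('pics/w2.png');j=cv2.imread('pics/s2.png')
o=np.zeros((600,800,3),np.uint8)
w=cv2.resize(i[130:330,180:460],None,fx=1.4,fy=1.4,interpolation=cv2.INTER_CUBIC); o[:280,:392]=w
c=cv2.resize(j[100:250,230:390],None,fx=2.5,fy=2.5,interpolation=cv2.INTER_CUBIC); o[:375,400:800]=c
t=cv2.imread('pics/t2.png')[140:250,260:400]; o[380:600,:280]=cv2.resize(t,None,fx=2,fy=2)
cv2.imwrite('pics/c2.png',o)"
```

```text
t 5.78 pos [0.5407 0.01   0.267 ] yaw -6.22 tilt [-4.5e-03  4.0e-04 -1.0e+00] F [-0.28 -0.   -1.92] T [-0.082  0.038 -0.066] w 0.145
offset [ 0.9  2.2 77. ] twist 0.08
(np.float64(321.020536658279), np.float64(192.4984808710364)) (np.float64(303.2039022918358), np.float64(214.40375451499645))
```

View pics/c2.png

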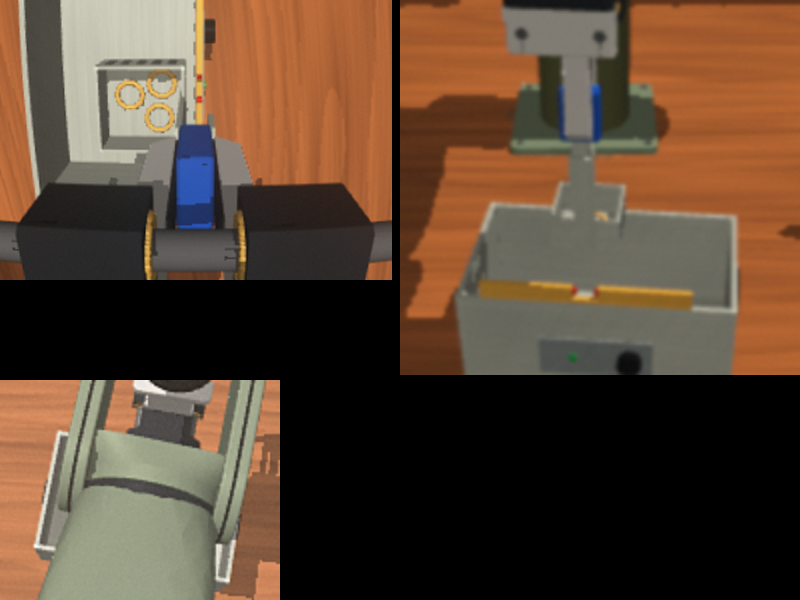

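The wrist view shows the rail and the two rollers at raw pixels (322,184) and (322,201). The predicted notch centre is (321,192.5), so they agree. I'll refine this with red detection and check the grip height on the handle.

```bash
python3 -c "
from h import *
for n,f in(('w2.png',1),('s2.png',0),('w1.png',0)):
    if n=='w1.png':continue
    s=load(n);i=cv2.imread('pics/'+n).astype(int)
    m=((i[...,2]>130)&(i[...,1]<70)&(i[...,0]<80)).astype(np.uint8)
    k,_,st,c=cv2.connectedComponentsWithStats(m)
    for j in range(1,k):
        if st[j,4]>=2: print(n,c[j].round(1),st[j,4],atz(s,*c[j],.122,bool(f)).round(4))
s=load('w2.png')
o=ctrl.observe();q=o['tool_rot'];M=R.from_quat([q[1],q[2],q[3],q[0]]).as_matrix();p=o['tool_pos']
# basket axes: bx=tool y, by=-tool x? , bz=-tool z
ax=np.c_[M[:,1],-M[:,0]*np.sign(-M[1,0])*-1 if 0 else M[:,0]*np.sign(M[1,0]),-M[:,2]]
for dz in(21,16,26):
    g=p+ax[:,2]*.0188
    print(dz,[np.round(proj(s,g+ax@np.array([a,15,dz])/1e3,True),1) for a in(-7,7)])
# edge of blue along column 320
i=cv2.imread('pics/w2.png');print(i[210:296:2,320].tolist())
"
```

```text
w2.png [322.  184.5] 6 [0.5446 0.0186 0.122 ]
w2.png [322.  200.5] 12 [0.5428 0.0012 0.122 ]
s2.png [111.5  10. ] 2 [-2.0212 -1.4717  0.122 ]
s2.png [  1.1 146.9] 18 [ 0.2239 -0.8169  0.122 ]
s2.png [167.2 207.7] 57 [ 0.5111 -0.2813  0.122 ]
s2.png [299.  215.5] 2 [0.5424 0.0018 0.122 ]
21 [array([304.9, 242.1]), array([334.4, 242.1])]
16 [array([305.4, 238.4]), array([333.9, 238.5])]
26 [array([304.4, 246. ]), array([334.9, 246. ])]
[[89, 161, 204], [89, 160, 204], [88, 160, 203], [88, 160, 204], [91, 141, 171], [108, 61, 50], [107, 60, 51], [107, 60, 48], [107, 59, 48], [107, 58, 47], [109, 59, 48], [109, 60, 47], [110, 60, 48], [109, 59, 46], [108, 58, 43], [112, 58, 44], [161, 79, 49], [178, 88, 52], [181, 88, 50], [181, 88, 49], [181, 89, 50], [181, 89, 50], [178, 87, 46], [181, 89, 48], [180, 88, 47], [181, 88, 47], [179, 87, 46], [178, 86, 45], [180, 87, 46], [178, 87, 44], [179, 87, 45], [180, 87, 45], [179, 87, 44], [103, 53, 34], [104, 52, 33], [101, 50, 31], [102, 52, 33], [103, 51, 32], [104, 51, 32], [103, 51, 32], [177, 83, 41], [160, 75, 35], [52, 46, 47]]
```

Handle height in the grip is nominal, with the edge at v≈241.5 against 242.1 predicted. The notch is at about (0.543, 0.0102). Descend to just above the rail.

Emit:
send_rows(
  targets=[
    {"offset": [0,1.2,10],"twist": 0,"hand": 0},
    {"offset": [0,1,20],"twist": 0,"hand": 0},
    {"offset": [0,0,20],"twist": 0,"hand": 0},
    {"offset": [0,0,20],"twist": 0,"hand": 0},
    {"offset": [0,0,15],"twist": 0,"hand": 0},
    {"offset": [0,0,10],"twist": 0,"hand": 0},
    {"offset": [0,0,0],"twist": 0,"hand": 0},
    {"offset": [0,0,0],"twist": 0,"hand": 0},
  ],
)

```text
clock: 6.6
tool_pos: [0.544, 0.0104, 0.1739]
tool_rot: [-0.0, 0.745, 0.668, -0.0]
ft_force: [0.3, 0.4, -2.1]
gripper_width: 0.144
```

```bash
python3 -c "
from h import *
plan([.543,.0102,.150],-6.3)
s=snap('wrist','w3.png');a=snap('scene','s3.png');
for _ in range(4):
    plan([.543,.0102,.150],-6.3); ctrl.snapshot('top')
i=cv2.imread('pics/w3.png');j=cv2.imread('pics/s3.png')
o=np.zeros((500,800,3),np.uint8)
o[:400,:400]=cv2.resize(i[150:250,270:370],None,fx=4,fy=4,interpolation=cv2.INTER_CUBIC)
o[:400,400:800]=cv2.resize(j[150:250,250:350],None,fx=4,fy=4,interpolation=cv2.INTER_CUBIC)
cv2.imwrite('pics/c3.png',o)"
```

```text
t 6.6 pos [0.544  0.0104 0.1739] yaw -6.24 tilt [-1.2e-03  2.0e-04 -1.0e+00] F [ 0.34  0.41 -2.13] T [-0.044  0.071 -0.018] w 0.144
offset [-0.3 -1.  23.9] twist 0.06
t 6.7 pos [0.5454 0.0102 0.1757] yaw -6.25 tilt [ 2.4e-03 -3.0e-04 -1.0e+00] F [ 0.44 -0.27 -2.49] T [-0.024  0.058 -0.048] w 0.151
offset [-0.2 -2.4 25.7] twist 0.05
t 6.75 pos [0.5455 0.0101 0.1759] yaw -6.26 tilt [ 2.9e-03 -4.0e-04 -1.0e+00] F [ 0.19  0.3  -1.53] T [-0.096  0.019 -0.029] w 0.145
offset [-0.2 -2.6 25.9] twist 0.04
t 6.8 pos [0.5455 0.0101 0.1759] yaw -6.26 tilt [ 2.9e-03 -4.0e-04 -1.0e+00] F [-0.32 -0.06 -1.75] T [-0.069  0.017  0.009] w 0.144
offset [-0.2 -2.5 25.9] twist 0.04
t 6.85 pos [0.5453 0.0101 0.1758] yaw -6.26 tilt [ 2.6e-03 -4.0e-04 -1.0e+00] F [ 0.07 -0.6  -1.36] T [-0.098  0.047  0.046] w 0.148
offset [-0.2 -2.4 25.8] twist 0.04
```

View pics/c3.png

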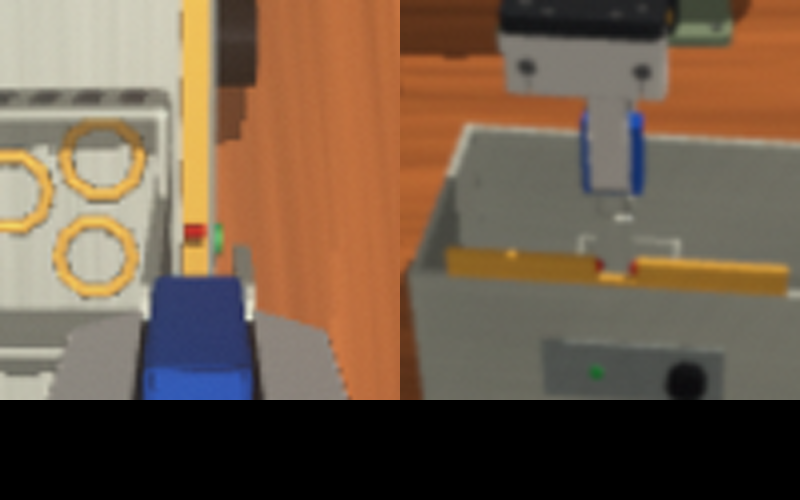

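The wrist crop shows the strap and lip straddling the rail, and one roller at (195,232) beyond the handle. The arm rings after moves, so I'll let it settle. I'll correct x by −2 mm and descend to about 6 mm above the rail.

Emit:
send_rows(
  targets=[
    {"offset": [0,-1,3],"twist": 0,"hand": 0},
    {"offset": [0,-1,5],"twist": 0,"hand": 0},
    {"offset": [0,0,5],"twist": 0,"hand": 0},
    {"offset": [0,0,4],"twist": 0,"hand": 0},
    {"offset": [0,0,3],"twist": 0,"hand": 0},
    {"offset": [0,0,0],"twist": 0,"hand": 0},
    {"offset": [0,0,0],"twist": 0,"hand": 0},
    {"offset": [0,0,0],"twist": 0,"hand": 0},
  ],
)

```text
clock: 7.57
tool_pos: [0.5425, 0.0104, 0.1545]
tool_rot: [0.0, 0.745, 0.667, 0.0]
ft_force: [0.7, 0.2, -1.6]
gripper_width: 0.148
```

Emit:
send_rows(
  targets=[
    {"offset": [0,0,0],"twist": 0,"hand": 0},
    {"offset": [0,0,0],"twist": 0,"hand": 0},
    {"offset": [0,0,0],"twist": 0,"hand": 0},
    {"offset": [0,0,0],"twist": 0,"hand": 0},
    {"offset": [0,0,0],"twist": 0,"hand": 0},
    {"offset": [0,0,0],"twist": 0,"hand": 0},
  ],
)

```text
clock: 8.07
tool_pos: [0.5424, 0.0105, 0.1545]
tool_rot: [0.0, 0.745, 0.667, 0.0]
ft_force: [-0.2, 0.3, -0.9]
gripper_width: 0.145
```

```bash
python3 -c "
from h import *
for _ in range(4):
    plan([.543,.0102,.1442],-6.3); s=ctrl.snapshot('wrist')
i=s['image'].astype(int);m=((i[...,2]>120)&(i[...,1]<70)&(i[...,0]<80)).astype(np.uint8)
k,_,st,c=cv2.connectedComponentsWithStats(m)
for j in range(1,k):print(c[j].round(1),st[j,4],atz(s,*c[j],.122,True).round(4))
"
```

```text
t 8.07 pos [0.5424 0.0105 0.1545] yaw -6.27 tilt [ 1.e-04 -0.e+00 -1.e+00] F [-0.21  0.34 -0.89] T [-0.1    0.008  0.029] w 0.145
offset [-0.2  0.6 10.3] twist 0.03
t 8.12 pos [0.5424 0.0104 0.1545] yaw -6.27 tilt [ 1.e-04 -1.e-04 -1.e+00] F [ 0.7  -0.02 -1.3 ] T [-0.091 -0.03  -0.081] w 0.148
offset [-0.2  0.7 10.3] twist 0.03
t 8.17 pos [0.5424 0.0104 0.1545] yaw -6.27 tilt [ 1.e-04 -0.e+00 -1.e+00] F [-0.11 -0.23 -1.28] T [-0.065  0.008 -0.002] w 0.149
offset [-0.2  0.7 10.3] twist 0.03
t 8.22 pos [0.5423 0.0105 0.1544] yaw -6.27 tilt [-0. -0. -1.] F [ 0.22  0.83 -2.08] T [-0.033  0.07   0.03 ] w 0.149
offset [-0.2  0.7 10.2] twist 0.03
[108.   9.] 1 [0.3894 0.2096 0.122 ]
[110.  12.] 1 [0.3917 0.2058 0.122 ]
[95. 24.] 1 [0.3749 0.2006 0.122 ]
[103.  33.] 1 [0.3843 0.1886 0.122 ]
[  8. 169.] 1 [0.2202 0.0997 0.122 ]
[320.5 214. ] 12 [0.5447 0.0188 0.122 ]
[382. 258.] 1 [ 0.5871 -0.0208  0.122 ]
[  9. 290.] 1 [ 0.1322 -0.045   0.122 ]
[ 17. 397.] 1 [-0.0983 -0.3044  0.122 ]
[ 18. 399.] 1 [-0.1011 -0.3109  0.122 ]
```

Settled. The roller at (0.5447, 0.0188) puts the notch centre at y≈0.010. Lower slowly.

Emit:
send_rows(
  targets=[
    {"offset": [0,0.3,2],"twist": 0,"hand": 0},
    {"offset": [0,0,2],"twist": 0,"hand": 0},
    {"offset": [0,0,2],"twist": 0,"hand": 0},
    {"offset": [0,0,1],"twist": 0,"hand": 0},
    {"offset": [0,0,1],"twist": 0,"hand": 0},
    {"offset": [0,0,0],"twist": 0,"hand": 0},
    {"offset": [0,0,0],"twist": 0,"hand": 0},
    {"offset": [0,0,0],"twist": 0,"hand": 0},
  ],
)

```text
clock: 8.93
tool_pos: [0.5427, 0.0104, 0.1465]
tool_rot: [0.0, 0.745, 0.667, 0.0]
ft_force: [-0.4, 0.4, -2.3]
gripper_width: 0.147
```

Emit:
send_rows(
  targets=[
    {"offset": [0,0,0.7],"twist": 0,"hand": 0},
    {"offset": [0,0,0],"twist": 0,"hand": 0},
    {"offset": [0,0,0],"twist": 0,"hand": 0},
  ],
)

```text
clock: 9.18
tool_pos: [0.5427, 0.0104, 0.1458]
tool_rot: [0.0, 0.745, 0.667, 0.0]
ft_force: [-0.1, -0.5, -1.8]
gripper_width: 0.149
```

Emit:
send_rows(
  targets=[
    {"offset": [0,0,0.7],"twist": 0,"hand": 0},
    {"offset": [0,0,0],"twist": 0,"hand": 0},
    {"offset": [0,0,0],"twist": 0,"hand": 0},
  ],
)

```text
clock: 9.43
tool_pos: [0.5426, 0.0104, 0.145]
tool_rot: [-0.0, 0.745, 0.667, -0.0]
ft_force: [0.4, -0.4, -2.0]
gripper_width: 0.147
```

Emit:
send_rows(
  targets=[
    {"offset": [0,0,0.7],"twist": 0,"hand": 0},
    {"offset": [0,0,0],"twist": 0,"hand": 0},
    {"offset": [0,0,0],"twist": 0,"hand": 0},
  ],
)

```text
clock: 9.68
tool_pos: [0.5426, 0.0104, 0.1443]
tool_rot: [-0.0, 0.745, 0.667, -0.0]
ft_force: [-0.5, 0.4, -1.4]
gripper_width: 0.145
```

Emit:
send_rows(
  targets=[
    {"offset": [0,0,0.7],"twist": 0,"hand": 0},
    {"offset": [0,0,0],"twist": 0,"hand": 0},
    {"offset": [0,0,0],"twist": 0,"hand": 0},
  ],
)

```text
clock: 9.93
tool_pos: [0.5426, 0.0104, 0.1436]
tool_rot: [-0.0, 0.745, 0.667, -0.0]
ft_force: [-0.2, -0.1, -1.2]
gripper_width: 0.145
```

```bash
python3 -c "
from h import *
plan([.543,.0102,.1442],-6.3)"
```

```text
t 9.93 pos [0.5426 0.0104 0.1436] yaw -6.27 tilt [-1.e-04 -0.e+00 -1.e+00] F [-0.17 -0.07 -1.25] T [-0.08  -0.03  -0.022] w 0.145
offset [-0.2  0.4 -0.6] twist 0.03
```

Emit:
send_rows(
  targets=[
    {"offset": [0,0,0.7],"twist": 0,"hand": 0},
    {"offset": [0,0,0],"twist": 0,"hand": 0},
    {"offset": [0,0,0],"twist": 0,"hand": 0},
  ],
)

```text
clock: 10.18
tool_pos: [0.5426, 0.0104, 0.1429]
tool_rot: [-0.0, 0.745, 0.667, -0.0]
ft_force: [0.2, 0.1, -1.6]
gripper_width: 0.146
```

Emit:
send_rows(
  targets=[
    {"offset": [0,0,0.7],"twist": 0,"hand": 0},
    {"offset": [0,0,0],"twist": 0,"hand": 0},
    {"offset": [0,0,0],"twist": 0,"hand": 0},
  ],
)

```text
clock: 10.43
tool_pos: [0.5428, 0.0105, 0.1424]
tool_rot: [0.0, 0.745, 0.667, 0.0]
ft_force: [0.6, -0.1, -1.3]
gripper_width: 0.146
```

Emit:
send_rows(
  targets=[
    {"offset": [0,0,0.5],"twist": 0,"hand": 0},
    {"offset": [0,0,0],"twist": 0,"hand": 0},
    {"offset": [0,0,0],"twist": 0,"hand": 0},
  ],
)

```text
clock: 10.68
tool_pos: [0.5429, 0.0105, 0.1422]
tool_rot: [0.0, 0.745, 0.667, 0.0]
ft_force: [-1.2, 1.5, 1.4]
gripper_width: 0.143
```

Emit:
send_rows(
  targets=[
    {"offset": [0,0,0.5],"twist": 0,"hand": 0},
    {"offset": [0,0,0],"twist": 0,"hand": 0},
    {"offset": [0,0,0],"twist": 0,"hand": 0},
  ],
)

```text
clock: 10.93
tool_pos: [0.5431, 0.0104, 0.1419]
tool_rot: [0.0, 0.745, 0.667, 0.0]
ft_force: [-0.5, 0.6, 3.6]
gripper_width: 0.148
```

```bash
python3 -c "
from h import *
plan([.543,.0102,.1412],-6.3)"
```

```text
t 10.93 pos [0.5431 0.0104 0.1419] yaw -6.27 tilt [ 0.0011 -0.     -1.    ] F [-0.48  0.64  3.57] T [0.094 0.186 0.005] w 0.148
offset [-0.2 -0.1  0.7] twist 0.03
```

Contact is at −1.8…−2.3 mm and springy, so the hook is probably on the rollers, with a slight +y lateral force. I'll probe sideways in +y to centre it.

Emit:
send_rows(
  targets=[
    {"offset": [0.7,0,0],"twist": 0,"hand": 0},
    {"offset": [0,0,0],"twist": 0,"hand": 0},
    {"offset": [0,0,0],"twist": 0,"hand": 0},
  ],
)

```text
clock: 11.18
tool_pos: [0.5431, 0.0107, 0.1417]
tool_rot: [0.001, 0.745, 0.667, 0.0]
ft_force: [-1.3, -0.6, 4.0]
gripper_width: 0.146
```

```bash
cat >> h.py <<'E'
def avg(n=5):
    L=[]
    for _ in range(n): L.append(ctrl.observe()); ctrl.snapshot('wrist')
    f=lambda k:np.mean([o[k] for o in L],0).round(4)
    print('avg t',round(L[-1]['clock'],2),'pos',f('tool_pos'),'F',f('ft_force').round(2),'T',f('ft_torque').round(3),'rot',f('tool_rot'))
E
python3 -c "
from h import *
avg()"
```

```text
avg t 11.38 pos [0.5431 0.0108 0.1417] F [-0.93 -1.02  4.98] T [-0.285  0.173  0.018] rot [6.000e-04 7.447e-01 6.674e-01 1.000e-04]
```

Emit:
send_rows(
  targets=[
    {"offset": [0.7,0,0],"twist": 0,"hand": 0},
    {"offset": [0,0,0],"twist": 0,"hand": 0},
    {"offset": [0,0,0],"twist": 0,"hand": 0},
  ],
)

```text
clock: 11.68
tool_pos: [0.5431, 0.0111, 0.1416]
tool_rot: [0.001, 0.745, 0.667, -0.0]
ft_force: [-0.5, -2.3, 6.1]
gripper_width: 0.149
```

```bash
python3 -c "
from h import *
avg()"
```

```text
avg t 11.88 pos [0.5431 0.0111 0.1416] F [-0.89 -2.61  5.45] T [-0.569  0.16  -0.005] rot [ 8.000e-04  7.447e-01  6.674e-01 -2.000e-04]
```

The hook is laterally sprung between the rollers. It balances about 0.3 mm from the original spot, so it is in the notch mouth. I'll re-centre and press in small steps.

Emit:
send_rows(
  targets=[
    {"offset": [-1,-0.5,0],"twist": 0,"hand": 0},
    {"offset": [0,0,0.5],"twist": 0,"hand": 0},
    {"offset": [0,0,0],"twist": 0,"hand": 0},
    {"offset": [0,0,0],"twist": 0,"hand": 0},
  ],
)

```text
clock: 12.27
tool_pos: [0.543, 0.0108, 0.1414]
tool_rot: [0.001, 0.745, 0.667, 0.001]
ft_force: [0.2, -1.2, 6.4]
gripper_width: 0.147
```

Emit:
send_rows(
  targets=[
    {"offset": [0,0,0.5],"twist": 0,"hand": 0},
    {"offset": [0,0,0],"twist": 0,"hand": 0},
    {"offset": [0,0,0],"twist": 0,"hand": 0},
  ],
)

```text
clock: 12.52
tool_pos: [0.5431, 0.0107, 0.1412]
tool_rot: [0.001, 0.745, 0.667, 0.001]
ft_force: [0.2, -1.3, 6.7]
gripper_width: 0.148
```

```bash
python3 -c "
from h import *
avg()"
```

```text
avg t 12.72 pos [0.5431 0.0107 0.1412] F [-0.16 -1.1   6.94] T [-0.275  0.069 -0.013] rot [8.000e-04 7.447e-01 6.674e-01 7.000e-04]
```

Emit:
send_rows(
  targets=[
    {"offset": [-0.5,0,0.5],"twist": 0,"hand": 0},
    {"offset": [0,0,0],"twist": 0,"hand": 0},
    {"offset": [0,0,0],"twist": 0,"hand": 0},
  ],
)

```text
clock: 13.02
tool_pos: [0.5432, 0.0106, 0.1408]
tool_rot: [0.001, 0.745, 0.667, 0.001]
ft_force: [0.8, -0.5, 7.3]
gripper_width: 0.146
```

Emit:
send_rows(
  targets=[
    {"offset": [0,0,0.5],"twist": 0,"hand": 0},
    {"offset": [0,0,0],"twist": 0,"hand": 0},
    {"offset": [0,0,0],"twist": 0,"hand": 0},
  ],
)

```text
clock: 13.27
tool_pos: [0.5433, 0.0106, 0.1404]
tool_rot: [0.001, 0.745, 0.667, 0.001]
ft_force: [0.6, -0.5, 8.6]
gripper_width: 0.148
```

```bash
python3 -c "
from h import *
avg()"
```

```text
avg t 13.47 pos [0.5433 0.0106 0.1404] F [ 0.3  -0.47  8.02] T [-0.123  0.051 -0.005] rot [0.0008 0.7447 0.6674 0.0011]
```

Emit:
send_rows(
  targets=[
    {"offset": [-0.2,0,0.5],"twist": 0,"hand": 0},
    {"offset": [0,0,0],"twist": 0,"hand": 0},
    {"offset": [0,0,0],"twist": 0,"hand": 0},
  ],
)

```text
clock: 13.77
tool_pos: [0.5433, 0.0105, 0.14]
tool_rot: [0.001, 0.745, 0.667, 0.001]
ft_force: [0.7, -0.6, 7.8]
gripper_width: 0.144
```

Emit:
send_rows(
  targets=[
    {"offset": [0,0,0.5],"twist": 0,"hand": 0},
    {"offset": [0,0,0],"twist": 0,"hand": 0},
    {"offset": [0,0,0],"twist": 0,"hand": 0},
  ],
)

```text
clock: 14.02
tool_pos: [0.5434, 0.0105, 0.1394]
tool_rot: [0.001, 0.745, 0.667, 0.001]
ft_force: [0.6, -0.4, 7.4]
gripper_width: 0.149
```

```bash
python3 -c "
from h import *
avg()"
```

```text
avg t 14.22 pos [0.5434 0.0105 0.1394] F [0.53 0.03 6.99] T [-0.054 -0.076  0.008] rot [0.0008 0.7447 0.6673 0.0014]
```

Past the force peak, the hook is sliding between the rollers. I'll keep going in small steps.

Emit:
send_rows(
  targets=[
    {"offset": [0,-0.2,0.5],"twist": 0,"hand": 0},
    {"offset": [0,0,0],"twist": 0,"hand": 0},
    {"offset": [0,0,0.5],"twist": 0,"hand": 0},
    {"offset": [0,0,0],"twist": 0,"hand": 0},
    {"offset": [0,0,0],"twist": 0,"hand": 0},
  ],
)

```text
clock: 14.68
tool_pos: [0.5421, 0.0106, 0.1364]
tool_rot: [-0.0, 0.745, 0.667, 0.001]
ft_force: [4.0, 0.9, -4.5]
gripper_width: 0.149
```

Emit:
send_rows(
  targets=[
    {"offset": [0,0,0.5],"twist": 0,"hand": 0},
    {"offset": [0,0,0],"twist": 0,"hand": 0},
    {"offset": [0,0,0.5],"twist": 0,"hand": 0},
    {"offset": [0,0,0],"twist": 0,"hand": 0},
    {"offset": [0,0,0],"twist": 0,"hand": 0},
  ],
)

```text
clock: 15.1
tool_pos: [0.5398, 0.0107, 0.1345]
tool_rot: [-0.002, 0.745, 0.667, -0.002]
ft_force: [-0.5, 1.1, -8.7]
gripper_width: 0.147
```

Emit:
send_rows(
  targets=[
    {"offset": [0,0,0.5],"twist": 0,"hand": 0},
    {"offset": [0,0,0],"twist": 0,"hand": 0},
    {"offset": [0,0,0.5],"twist": 0,"hand": 0},
    {"offset": [0,0,0],"twist": 0,"hand": 0},
    {"offset": [0,0,0],"twist": 0,"hand": 0},
  ],
)

```text
clock: 15.52
tool_pos: [0.5411, 0.0104, 0.1347]
tool_rot: [-0.001, 0.745, 0.667, -0.001]
ft_force: [-2.4, 2.0, -7.5]
gripper_width: 0.147
```

```bash
python3 -c "
from h import *
avg()"
```

```text
avg t 15.72 pos [0.5412 0.0104 0.1347] F [-1.95  1.92 -7.72] T [0.368 0.447 0.002] rot [-7.000e-04  7.447e-01  6.674e-01 -5.000e-04]
```

It snapped in: the rollers now push the hook down (Fz −7.7). I'll follow down until the floor pushes back.

Emit:
send_rows(
  targets=[
    {"offset": [-0.2,0.3,0.5],"twist": 0,"hand": 0},
    {"offset": [0,0,0],"twist": 0,"hand": 0},
    {"offset": [0,0,0.5],"twist": 0,"hand": 0},
    {"offset": [0,0,0],"twist": 0,"hand": 0},
    {"offset": [0,0,0],"twist": 0,"hand": 0},
  ],
)

```text
clock: 16.18
tool_pos: [0.5429, 0.0101, 0.1347]
tool_rot: [0.0, 0.745, 0.667, 0.001]
ft_force: [-0.3, 3.7, -6.6]
gripper_width: 0.148
```

Emit:
send_rows(
  targets=[
    {"offset": [0,0,0.5],"twist": 0,"hand": 0},
    {"offset": [0,0,0],"twist": 0,"hand": 0},
    {"offset": [0,0,0],"twist": 0,"hand": 0},
  ],
)

```text
clock: 16.43
tool_pos: [0.5432, 0.0099, 0.1344]
tool_rot: [0.001, 0.745, 0.667, 0.001]
ft_force: [0.1, 4.0, -4.9]
gripper_width: 0.147
```

```bash
python3 -c "
from h import *
avg()"
```

```text
avg t 16.63 pos [0.5431 0.0099 0.1344] F [ 0.85  3.2  -4.66] T [ 0.586 -0.082  0.011] rot [0.0008 0.7447 0.6674 0.0008]
```

Emit:
send_rows(
  targets=[
    {"offset": [0.5,0,0.5],"twist": 0,"hand": 0},
    {"offset": [0,0,0],"twist": 0,"hand": 0},
    {"offset": [0,0,0],"twist": 0,"hand": 0},
  ],
)

```text
clock: 16.93
tool_pos: [0.5428, 0.0099, 0.1337]
tool_rot: [0.001, 0.745, 0.667, 0.0]
ft_force: [0.7, 0.8, -2.6]
gripper_width: 0.146
```

Emit:
send_rows(
  targets=[
    {"offset": [0,0,0.5],"twist": 0,"hand": 0},
    {"offset": [0,0,0],"twist": 0,"hand": 0},
    {"offset": [0,0,0],"twist": 0,"hand": 0},
  ],
)

```text
clock: 17.18
tool_pos: [0.5428, 0.0099, 0.1336]
tool_rot: [0.001, 0.745, 0.667, 0.0]
ft_force: [-0.7, 0.3, 1.6]
gripper_width: 0.146
```

Emit:
send_rows(
  targets=[
    {"offset": [0,0,0.5],"twist": 0,"hand": 0},
    {"offset": [0,0,0],"twist": 0,"hand": 0},
    {"offset": [0,0,0],"twist": 0,"hand": 0},
  ],
)

```text
clock: 17.43
tool_pos: [0.5428, 0.0099, 0.1336]
tool_rot: [0.001, 0.745, 0.667, 0.0]
ft_force: [-1.9, -1.0, 4.3]
gripper_width: 0.145
```

```bash
python3 -c "
from h import *
avg()"
```

```text
avg t 17.63 pos [0.5428 0.0099 0.1336] F [-1.94 -0.33  5.01] T [-0.06   0.466 -0.01 ] rot [8.000e-04 7.447e-01 6.674e-01 1.000e-04]
```

Rigid floor contact at TCP z 0.1336, the predicted home depth (0.1337). I'll ease the preload and release.

Emit:
send_rows(
  targets=[
    {"offset": [0,0,-0.6],"twist": 0,"hand": 0},
    {"offset": [0,0,0],"twist": 0,"hand": 0},
    {"offset": [0,0,0],"twist": 0,"hand": 0},
    {"offset": [0,0,0],"twist": 0,"hand": 18},
    {"offset": [0,0,0],"twist": 0,"hand": 25},
    {"offset": [0,0,0],"twist": 0,"hand": 35},
    {"offset": [0,0,0],"twist": 0,"hand": 45},
    {"offset": [0,0,0],"twist": 0,"hand": 50},
  ],
)

```text
clock: 18.35
tool_pos: [0.542, 0.0105, 0.1324]
tool_rot: [-0.0, 0.745, 0.667, -0.0]
ft_force: [-0.2, 0.3, -0.0]
gripper_width: 0.428
```

Emit:
send_rows(
  targets=[
    {"offset": [0,0,0],"twist": 0,"hand": 50},
    {"offset": [0,0,0],"twist": 0,"hand": 50},
    {"offset": [0,0,0],"twist": 0,"hand": 50},
    {"offset": [0,0,0],"twist": 0,"hand": 50},
  ],
)

```text
clock: 18.68
tool_pos: [0.5423, 0.0105, 0.1328]
tool_rot: [0.0, 0.745, 0.667, 0.0]
ft_force: [-0.7, -0.3, -0.7]
gripper_width: 0.5
```

```bash
python3 -c "
from h import *
avg()
i=snap('wrist','w4.png')['image'];j=snap('scene','s4.png')['image']
o=np.zeros((400,800,3),np.uint8)
o[:,:400]=cv2.resize(i[150:350,220:420],None,fx=2,fy=2,interpolation=cv2.INTER_CUBIC)
o[:,400:]=cv2.resize(j[160:260,250:350],None,fx=4,fy=4,interpolation=cv2.INTER_CUBIC)
cv2.imwrite('pics/c4.png',o)"
```

```text
avg t 18.88 pos [0.5423 0.0105 0.1329] F [0.1  0.05 0.05] T [-0.083  0.072  0.007] rot [0.     0.7447 0.6674 0.    ]
```

View pics/c4.png

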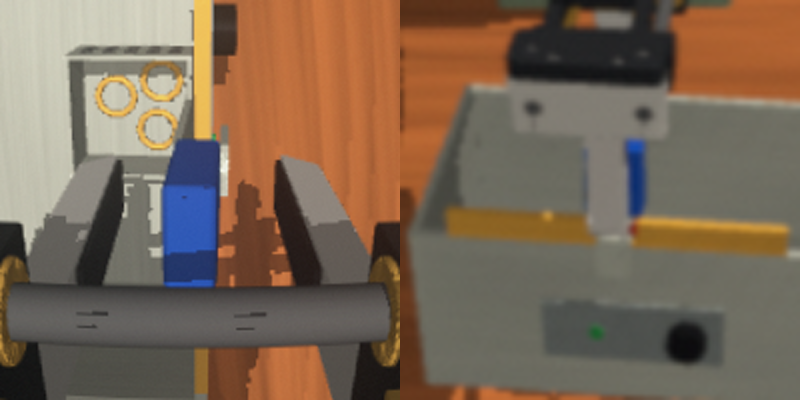

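Released. The fingers are clear on both sides of the handle (wrist crop 165–218 px), and the lip is down over the rail at the notch. Retreat straight up.

Emit:
send_rows(
  targets=[
    {"offset": [0,0,-5],"twist": 0,"hand": 50},
    {"offset": [0,0,-10],"twist": 0,"hand": 50},
    {"offset": [0,0,-20],"twist": 0,"hand": 50},
    {"offset": [0,0,-25],"twist": 0,"hand": 50},
    {"offset": [0,0,-25],"twist": 0,"hand": 50},
    {"offset": [0,0,-25],"twist": 0,"hand": 50},
    {"offset": [0,0,-20],"twist": 0,"hand": 50},
    {"offset": [0,0,0],"twist": 0,"hand": 50},
  ],
)

```text
clock: 19.7
tool_pos: [0.5456, 0.0101, 0.2695]
tool_rot: [0.004, 0.745, 0.667, 0.004]
ft_force: [0.1, 0.4, 0.3]
gripper_width: 0.503
```

Emit:
send_rows(
  targets=[
    {"offset": [0,0,0],"twist": 0,"hand": 50},
    {"offset": [0,0,0],"twist": 0,"hand": 50},
    {"offset": [0,0,0],"twist": 0,"hand": 50},
    {"offset": [0,0,0],"twist": 0,"hand": 50},
    {"offset": [0,0,0],"twist": 0,"hand": 50},
    {"offset": [0,0,0],"twist": 0,"hand": 50},
  ],
)

```text
clock: 20.2
tool_pos: [0.5418, 0.0105, 0.2618]
tool_rot: [-0.001, 0.745, 0.667, -0.001]
ft_force: [0.1, -0.6, 0.5]
gripper_width: 0.494
```

```bash
python3 -c "
from h import *
avg(2)
w=snap('wrist','w5.png');s=snap('scene','s5.png');i=w['image'];j=s['image']
o=np.zeros((500,800,3),np.uint8)
o[:400,:400]=cv2.resize(i[140:240,270:370],None,fx=4,fy=4,interpolation=cv2.INTER_CUBIC)
o[:500,400:]=cv2.resize(j[140:240,265:345],None,fx=5,fy=5,interpolation=cv2.INTER_CUBIC)
cv2.imwrite('pics/c5.png',o)
# predicted handle at home: hook (rail x,y), z .113
g=np.array([.5430,.0105,.151]);a=np.radians(-6.3);X=np.array([np.cos(a),np.sin(a),0]);Y=np.array([-X[1],X[0],0])
pw=lambda s,f,ou,ov,k,du:[ (np.round(((np.array(proj(s,g+X*x+Y*y+[0,0,z],f))-[ou,ov])+.5)*k-.5+[du,0])).tolist() for x,y,z in((-.007,.015,.021),(.007,.015,.021),(.007,-.015,.021),(-.007,-.015,.021),(0.007,.015,-.021),(.007,-.015,-.021),(-.0345-.028,.028,-.098),(-.0345-.028,-.028,-.098))]
print(pw(w,True,270,140,4,0));print(pw(s,False,265,140,5,400))"
```

```text
avg t 20.25 pos [0.5418 0.0105 0.2619] F [ 0.01 -0.33  0.11] T [-0.019  0.096  0.005] rot [-6.000e-04  7.447e-01  6.674e-01 -5.000e-04]
[[169.0, 197.0], [232.0, 197.0], [231.0, 327.0], [170.0, 327.0], [228.0, 165.0], [227.0, 279.0], [3.0, 84.0], [8.0, 256.0]]
[[629.0, 274.0], [625.0, 294.0], [551.0, 290.0], [556.0, 270.0], [626.0, 377.0], [554.0, 373.0], [672.0, 420.0], [553.0, 413.0]]
```

View pics/c5.png

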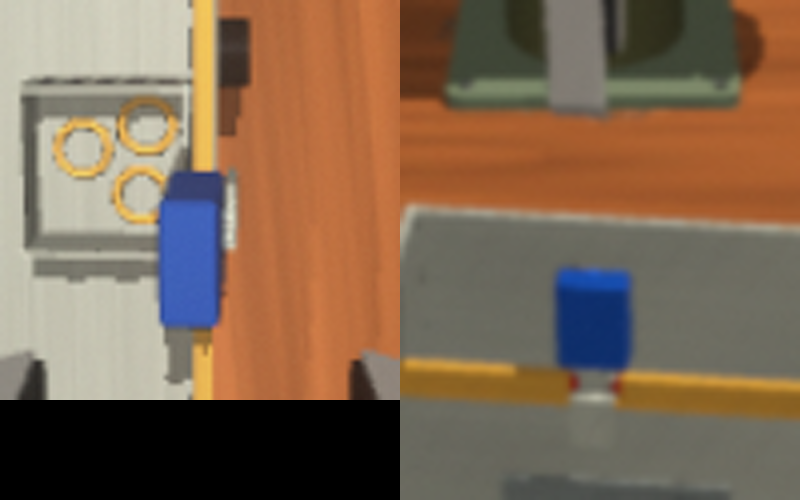

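The handle and hook are where predicted. The red rollers sit above the crossbar, at scene crop (575,383) and (612,383). The basket leans only about 0.065 rad, resting against the wall. I'll check that it is at rest, then hand in.

```bash
python3 -c "
from h import *
a=cv2.imread('pics/s5.png').astype(int)
for _ in range(6): b=ctrl.snapshot('scene')['image'].astype(int)
d=np.abs(a-b).max(2)
print('basket/rail diff',d[185:240,300:330].max(),'jar/dish',d[180:310,110:200].max(),'block',d[250:295,405:470].max())
z=cv2.imread('pics/scene0.png').astype(int); e=np.abs(z-b).max(2); print('vs start jar/dish',e[180:310,110:200].max(),'block',e[250:295,405:470].max())
avg(2); ctrl.sign_off()"
```

```text
basket/rail diff 3 jar/dish 24 block 3
vs start jar/dish 84 block 8
avg t 20.75 pos [0.5423 0.0105 0.2629] F [0.24 0.34 0.09] T [-0.049  0.064 -0.041] rot [0.     0.7447 0.6674 0.    ]
the job is handed in; nothing more can be done
```

```bash
python3 -c "
import cv2,numpy as np
a,b=[cv2.imread('pics/'+n).astype(int) for n in('scene0.png','s5.png')]
e=np.abs(a-b).max(2)[180:310,110:200]; y,x=np.where(e>25); print(len(x),x.min()+110,x.max()+110,y.min()+180,y.max()+180)
f=lambda r:[np.round(cv2.phaseCorrelate(np.float32(a[r].mean(2)),np.float32(b[r].mean(2)))[0],2)]
print('jar',f(np.s_[185:235,145:190]),'dish',f(np.s_[260:302,115:168]))"
```

```text
1464 158 199 181 259
jar [array([ 0.54, -0.03])] dish [array([0.  , 0.53])]
```

The steel basket now hangs in the tank with its hook fully home in the notch, and I handed the job in at about 21 s of the 72 s allowed. No verdict was reported.

**What I did**
- **Pick-up:** I pinched the steel basket by its blue handle at 40 N. The grip width was 13.7 mm and the weight about 2 N.
- **Finding the notch:** The cameras put it at y ≈ 0.010 m. I lowered the hook onto the rollers and centred it by feeling sideways.
- **Pressing home:** The hook passed the rollers at about 10 N and met a rigid stop at tool height 0.1336 m, against an estimated 0.1337 m. The highest load I measured was about 11 N, well under the 22 N limit. Forces were read only at the end of each move, so a brief peak between readings could have been missed.
- **Release:** I opened the gripper and lifted it about 130 mm clear.

**Last checks**
- **Seating:** The rollers are visible above the crossbar, and the handle is within about 2 mm of where it should be.
- **Rest and tilt:** Nothing moved at the basket over 0.5 s. It leans about 0.065 rad towards the wall, under the 0.15 rad limit.
- **Block:** Unchanged in the image.
- **Jar and dish:** A plain image comparison with the start differed around the jar and dish. A matching test put their shift at about half a pixel, roughly 1–2 mm. The arm never went near them, so I think the difference is the arm's changed shadow, but I did not look at a picture to confirm it.

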